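Index the anchor arm one hole towards the rescue hook

ROBOT

A 6-joint arm with a two-finger parallel gripper is mounted at the origin on the work surface. World frame = base frame: x ahead of the robot, y to its left, z up, the work surface at z = 0. Lengths are in m, angles in degrees, forces in N, time in s.
With the tool pointing down it reaches from about 0.25 to 0.725 m from the base axis. Payload 9.7 kg.
Tool frame: the origin (TCP) lies on the centre line of the jaws, within the pads' length; the fingertips stand 17 mm ahead of it and the grasp point (between the pads) lies 2 mm behind it; z points along the fingers, y is the line along which they close (so a half turn about z gives the same grasp; the last joint's range is limited). The gripper opens to 85 mm and grips with 20 to 120 N. Pads are 22 mm wide; open, the fingers measure 114 mm over their backs; the gripper's body (76 mm by 85 mm) begins 54 mm behind the grasp point. The pads swing forward as they close: fully open they stand 13 mm farther back than shut.
Start: joints at [-75.802, 4.979, 10.078, 95.1, 0, 90], TCP at [0.135, -0.533, 0.248] pointing down, gripper open.
Joint ranges: [-179.16, 179.16], [-48.56, 103.87], [-65.8, 70.77], [-126.05, 130.52], [-82.76, 87.17], [-180, 180]. Speed limits (degrees/s): [127.2, 127.2, 147.25, 180, 180, 180].

INTERFACE

Orientations are given as [roll, pitch, yaw] about the fixed x, y, z axes, in that order (R = Rz(yaw) Ry(pitch) Rx(roll)).
In Python, from workcell import manip gives the robot as it stands.
- The arm moves only by the tool move_arm, never from a script. Its argument "commands" is a list that holds one entry, the list of rows, each a list of 7 numbers: the closure, from 0 (fully open) to 1 (shut), then the shift along the tool's x, y, z in m, then the turn, a rotation vector about the tool's x, y, z in rad. In form: [[[gripper, dx, dy, dz, ax, ay, az], ...]]. A call has 1 to 10 rows; each row is the pose to reach, as a shift and turn from the pose commanded when the call began, along the tool's axes at that moment; what a row does not reach only later rows make up. A row lasts 1/10 s, in which the tool goes at most 50 mm and 8.59 degrees, less where a joint would pass 70% of its speed; a pose out of reach is approached as far as the arm can. A call with a gripper value outside its range is refused whole. The fingers move at their own pace and stop on an object; "newtons" is the grip in N (left out, the last holds). Time passes only in rows, so rows that repeat a pose let the fingers close. It gives the time, the measured TCP pose, the force, the opening and the grip force at its end, in the units of the state.
- manip.get_obs(): the state, without advancing time (a new reading comes with each control period).
- manip.camera(name): name is "scene" or "top" or "wrist"; returns a dict with "img" (384x512x3 uint8, red, green, blue), "depth" (384x512 float32, m along the optical axis (not along the pixel's ray), 0 where there is no reading), "fx", "fy", "cx", "cy" (pixels), "R" (3x3) and "t" (3): a world point X has camera coordinates R X + t; the wrist camera has in their place "mount" (4x4, takes a point from camera to tool coordinates, whose origin is the TCP and whose axes are the flange's). Camera axes: x right, y down, z forward; pixel columns grow to the right and rows downward; lengths in m; the calibration is good to about 2 mm. The wrist camera is an equidistant fisheye: a pixel r from the principal point sees the ray r / f radians off the axis. A picture is of the moment at which its call begins: read the wrist's pose just before it.
- manip.hand_in(): hands the job in; it is judged then, once.
Trained networks look in a picture, given as the dict that the camera call returned (one of the last four; its "shot" number tells which), for a name from the list of things; names that differ only in an ending like _2 or _b are one class to them, and where a whole thing is asked for, a point or a joint stands for the part that bears it (a point fixed in the world has none). Each returns a list of dicts, best first, with "p" (0 to 1); they miss things now and then, are a little off and sometimes report something else, mostly with a low value. They report only what shows in the picture. A call takes as long as a camera call. They do not tell look-alikes from the thing itself.
- manip.silhouettes(picture, thing): "pixels" (384x512 bool, what is visible of it) and "extent" ([left, top, width, height] in pixels, round what is visible of it).
- manip.mark_of(picture, thing): "point" ([column, row] in pixels: a listed point, or the origin of a listed thing).
The state is a dict: "time_s": time; "q": joint angles; "joint_velocities": joint speeds; "joint_efforts": joint torques, N m; "position": TCP position; "eef_rot": TCP orientation; "ft_force": force on the tool from outside, world axes, zero at the start; "torque": the same for the moment, N m; "grip_width": finger opening in m; "gripper_force": force on a finger pad.
Only numpy, scipy, OpenCV 4.12 (cv2) and the standard library are available. Lean on these libraries where they do the work, as an engineer would, in place of code of your own. Each camera call takes 0.05 s, during which the arm holds its last target. There are 200 camera calls.

TASK

The rescue hook is next for inspection: move the bench stand's anchor arm one hole over, to the side where the rescue hook lies. Hook a fingertip through the pull ring and under its finger bar, raise the spring pin, swing the arm to the neighbouring hole, and let the pin drop fully home there. Grasp nothing, do not force the ring, leave the hook and the other gear lying where they are, and finish clear of everything.

Things in the scene. Friction and masses are not known exactly. Their poses are not given: they have to be found in the camera images.
- stand: Fixed anchor stand bolted to the bench: a steel sole with an aluminium arc plate (top 30 mm above the bench) that has five 16 mm square holes on an arc of 200 mm radius, 15 degrees apart. Its position and heading vary. Origin: on the pivot axis of the arm, at bench height. Its x axis points horizontally from the middle hole to the pivot (roughly away from the robot), y to its left, z up.
- swing_arm (a joint): Anchor arm's turn about the stand's vertical pivot, rad: 0 at the middle hole, where it starts; positive to the stand's +y side; next holes at +-0.262, outer holes +-0.524, stops +-0.58. At angle q its end lies in direction (-cos q, sin q) of the stand's x, y. Locked (0.01 play) while the pin is in a hole; else it turns with about 1 N at the ring and stays where left.
- swing_end (a point): Point on top of the flat steel arm (40 mm wide, 10 mm thick, top 44 mm above the bench) on the pin's axis, 200 mm from the pivot. The arm reaches from the pivot towards the robot and ends 24 to 36 mm beyond this point. A 60 mm round pivot boss (72 mm high) and an anchor eye (80 mm high, 95 mm from the pivot) stand on it; the plunger housing here is 32 mm round, top at 74 mm.
- index_pin (a joint): Spring index pin, 12 mm round with a round tip, upright, 200 mm from the pivot. Value in m, how far it is raised: 0 home in a hole, clear of the plate from 0.010, upper stop at 0.020; on the plate between holes it rests at 0.010. Spring and weight press it down with 6 N at the bottom, 8 N at the top, so it drops by itself when let go over a hole.
- finger_bar: Black rubber-sleeved finger bar, 10 mm round, 56 mm long, just below the steel top bar (13 mm thick, top at 163 mm) of the upright U-shaped pull ring on the pin; rises with it. Origin: the bar's centre, 149 mm above the bench when the pin is home, straight above the pin. Its y axis runs along the bar (across the arm), x along the arm to the pivot, z up.
- ring_middle (a point): Middle of the pull ring's opening, 118 mm above the bench when the pin is home. The opening is 56 mm wide between 8 mm round sides and 52 mm high at its middle, from the rounded bottom (92 mm above the bench) to the finger bar's underside (144 mm). The ring stands across the arm: a finger enters along the arm, from the robot's or the pivot's side, pointing obliquely down.
- hole_middle (a point): Mouth of the middle hole, where the pin starts; on top of the arc plate, 30 mm above the bench.
- hole_left (a point): Mouth of the next hole to the stand's +y side (left as seen from the robot).
- hole_right (a point): Mouth of the next hole to the stand's -y side (right as seen from the robot).
- rescue_hook: Dark grey steel rescue hook, a J-shaped hook with a round eye at its shank, 137 mm long, 91 mm wide, 16 mm thick, lying flat beside the stand, on its left (+y) or its right (-y), about 250 mm from the centre line. Origin: near its middle, at bench height. It shows which way to go: do not touch it.
- locking_snap: Red steel locking snap, a closed oblong link with a swivel stub, 99 by 46 mm, lying on the other side of the stand. Origin near its middle, at bench height. It only lies by: leave it where it is.
- rigging_plate: Aluminium rigging plate 80 by 110 by 10 mm with five 22 mm holes, lying in front on the right. Origin: centre of its underside. It only lies by: leave it where it is.
- carabiner_a: Gold carabiner, 105 by 62 mm, 11 mm thick, lying in front on the left. Origin: its middle, at bench height. It only lies by: leave it where it is.
- carabiner_b: Gold carabiner, 105 by 62 mm, 11 mm thick, lying far left. Origin: its middle, at bench height. It only lies by: leave it where it is.
- pulley: Aluminium rescue pulley, 64 mm round, 28 mm high, lying far right. Origin: sheave centre, at bench height. It only lies by: leave it where it is.
Mind the look-alikes: they are no part of the job. Leave any pink or red look-alike of the rescue_hook alone.

How it is judged (in metres and radians):
On the way, in this order (a step that is already met when the one before it is completed fails the run):
1. the pin is raised clear of the middle hole by a fingertip under the finger bar (value of joint index_pin above 0.0105 m and contact force between the fingers and finger_bar above 1 N and value of joint swing_arm between -0.2 and 0.2 rad), for 0.1 s.
2. the pin is home in the next hole on the rescue hook's side (((y of rescue_hook in the frame of stand above 0 m and value of joint swing_arm between 0.2368 and 0.2868 rad and value of joint index_pin below 0.003 m) or (y of rescue_hook in the frame of stand below 0 m and value of joint swing_arm between -0.2868 and -0.2368 rad and value of joint index_pin below 0.003 m))), for 0.2 s.
At the end, for the whole second after the job is handed in: The arm stands at rest at the neighbouring hole on the side where the rescue hook lies (within 0.025 rad of +0.262 if the hook is on the stand's +y side, of -0.262 if on the -y side), and the pin is down in that hole to within 3 mm (((y of rescue_hook in the frame of stand above 0 m and value of joint swing_arm between 0.2368 and 0.2868 rad) or (y of rescue_hook in the frame of stand below 0 m and value of joint swing_arm between -0.2868 and -0.2368 rad)) and value of joint index_pin below 0.003 m and velocity of joint swing_arm between -0.02 and 0.02 rad/s); the robot touches nothing.
It fails at once if the rescue hook is lifted or shifted by more than 20 mm (distance of rescue_hook from where it was at the start of the episode above 0.02 m).
It fails at once if any other loose gear is lifted or shifted by more than 20 mm (distance of any of locking_snap, rigging_plate, carabiner_a, carabiner_b, pulley from where it was at the start of the episode above 0.02 m).
It fails at once if the ring is forced: the fingers press on its finger bar with more than 45 N (contact force between the fingers and finger_bar above 45 N).
It also fails if it takes over 40 s, if anything falls off the work surface, if the arm or the gripper's body presses on something with over 40 N, if the wrist force passes 120 N, or if a joint passes its speed limit or range.

## Working session

There is one attempt and no reset: what is moved stays moved. The work goes in short steps, Python scripts to look and compute and a tool call to move; the robot and the scene stay as the last step left them, time stands still between calls to the robot, and variables do not carry over. Pictures are saved under pics/ and viewed, at most 10 in all, crops included, and the job is handed in when it is done.

Besides the shell and the picture viewer there is one more tool, called after "Emit:" as name(argument=value, ...), one argument or row to a line, values as JSON. move_arm: Moves the arm, as the interface text tells. Its arguments: {"type":"object","properties":{"commands":{"type":"array","items":{"type":"array","items":{"type":"array","items":{"type":"number"}}}},"newtons":{"type":"number"}},"required":["commands"]}

```bash
mkdir -p pics; cat > h.py <<'E'
import numpy as np, cv2
from workcell import manip
def ray(c,px,z):
    # world point at pixel and plane height z
    d=c["R"].T@np.array([(px[0]-c["cx"])/c["fx"],(px[1]-c["cy"])/c["fy"],1]); o=-c["R"].T@c["t"]
    return o+d*(z-o[2])/d[2]
def dep(c,px):
    u,v=int(round(px[0])),int(round(px[1])); z=c["depth"][v,u]
    return c["R"].T@(np.array([(u-c["cx"])/c["fx"]*z,(v-c["cy"])/c["fy"]*z,z])-c["t"])
def proj(c,X):
    p=c["R"]@np.array(X)+c["t"]; return [c["fx"]*p[0]/p[2]+c["cx"],c["fy"]*p[1]/p[2]+c["cy"]]
E
python3 - <<'E'
from h import *
np.set_printoptions(precision=4,suppress=True)
o=manip.get_obs(); print(o["time_s"],o["position"],o["eef_rot"],o["q"])
Z=dict(stand=0,swing_end=.044,finger_bar=.149,ring_middle=.118,hole_middle=.03,hole_left=.03,hole_right=.03,rescue_hook=0,locking_snap=0,rigging_plate=0,carabiner_a=0,pulley=0)
ims=[]
for n in("scene","top"):
    c=manip.camera(n); im=c["img"][:,:,::-1].copy(); ims.append(im)
    print(n,"campos",-c["R"].T@c["t"])
    for k,z in Z.items():
        for m in manip.mark_of(c,k)[:3]:
            print(k,round(m["p"],2),np.round(m["point"],1),ray(c,m["point"],z))
cv2.imwrite("pics/scene.png",cv2.resize(ims[0],(800,600))); cv2.imwrite("pics/top.png",cv2.resize(ims[1],(800,600)))
E
```

```text
0.0 [ 0.1348 -0.533   0.2476] [-179.9225    0.0004   14.1946] [-75.8049   5.0108  10.0336  95.1004  -0.0004  90.0005]
scene campos [0.9816 0.7343 1.0109]
stand 0.91 [208.6 268.9] [0.7612 0.0738 0.    ]
swing_end 0.71 [271.2 226.4] [0.553  0.0644 0.044 ]
finger_bar 0.29 [271.6 224.5] [0.5953 0.1323 0.149 ]
ring_middle 0.58 [268.6 207.5] [0.5565 0.0548 0.118 ]
ring_middle 0.38 [208.4 137.2] [ 0.5639 -0.307   0.118 ]
hole_middle 0.84 [267.3 223.7] [0.5512 0.0402 0.03  ]
hole_left 0.95 [278.4 241.6] [0.5585 0.1124 0.03  ]
hole_right 0.81 [257.1 217.4] [0.5645 0.0038 0.03  ]
rescue_hook 0.71 [201.7 193.8] [ 0.6538 -0.1964  0.    ]
rescue_hook 0.67 [149.5 196.8] [ 0.8024 -0.2702  0.    ]
locking_snap 0.73 [299.6 312.9] [0.6211 0.3135 0.    ]
rigging_plate 0.88 [284.4 146.3] [ 0.2976 -0.2575  0.    ]
carabiner_a 0.76 [382.3 255.8] [0.3204 0.2875 0.    ]
carabiner_a 0.17 [255.1 218.5] [ 0.5592 -0.0178  0.    ]
pulley 0.73 [210.4 136.2] [ 0.4999 -0.4461  0.    ]
top campos [ 0.3753 -0.0083  1.2647]
stand 0.69 [237.4 136.4] [0.7527 0.0655 0.    ]
swing_end 0.8 [236.5 194.4] [0.5419 0.0612 0.044 ]
swing_end 0.26 [166.8 262.2] [0.3183 0.2802 0.044 ]
ring_middle 0.72 [241.5 187.8] [0.5527 0.042  0.118 ]
hole_middle 0.67 [236.9 197.1] [0.5347 0.0605 0.03  ]
hole_left 0.74 [224.4 192.9] [0.5482 0.1026 0.03  ]
hole_right 0.59 [253.6 186.1] [0.5727 0.0055 0.03  ]
hole_right 0.52 [385.8 211.8] [ 0.4937 -0.4321  0.03  ]
rescue_hook 0.72 [313.1 161.8] [ 0.6657 -0.1983  0.    ]
rescue_hook 0.58 [323.  218.3] [ 0.4711 -0.2304  0.    ]
rescue_hook 0.56 [333.9 124.1] [ 0.8021 -0.2721  0.    ]
locking_snap 0.79 [165.9 171.4] [0.6242 0.3097 0.    ]
locking_snap 0.37 [241.9 193.7] [0.5506 0.0453 0.    ]
rigging_plate 0.95 [331.4 270.2] [ 0.3    -0.2562  0.    ]
carabiner_a 0.79 [171.2 262.1] [0.3168 0.2759 0.    ]
carabiner_a 0.75 [120.1 224.7] [0.4381 0.4556 0.    ]
pulley 0.74 [389.7 215.7] [ 0.4836 -0.455   0.    ]
```

View pics/scene.png

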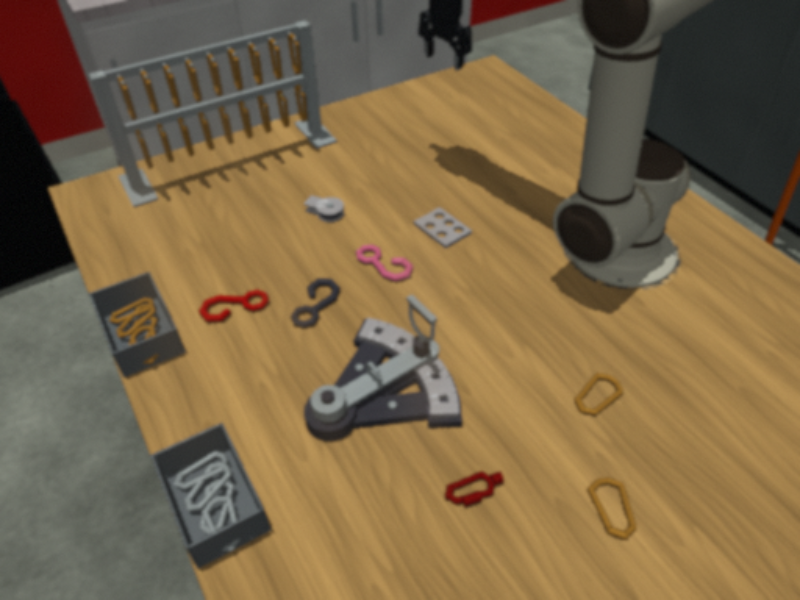

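View pics/top.png

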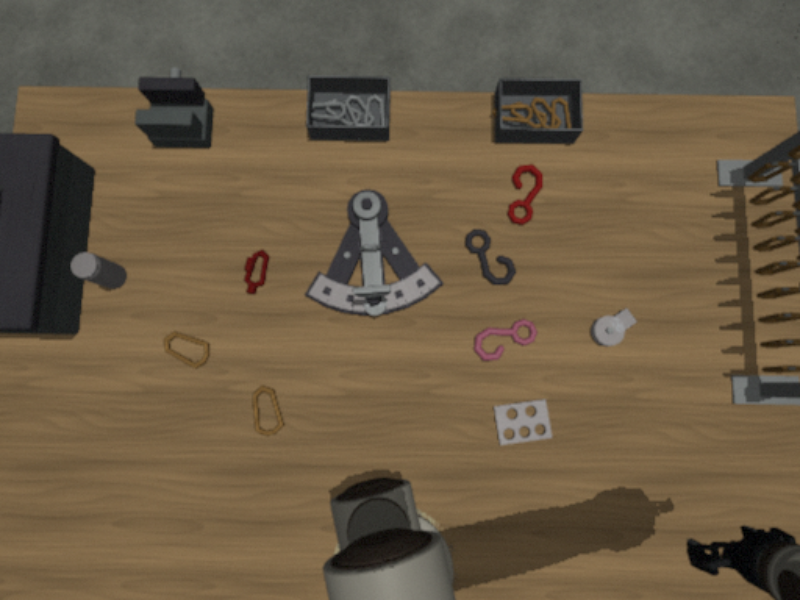

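The scene and top pictures show the stand with its ring at top pixel (241,190) and its pivot at (236,130). There are three hooks in the top picture: dark grey at (313,164), pink at (323,218) and red at (336,125). The description says dark grey, so I take (313,164), on the right (-y). The red snap at (165,172) lies on the left, as it should. Next I'll check that choice in a crop and measure the ring and pivot from depth.

```bash
python3 - <<'E'
from h import *
np.set_printoptions(precision=4,suppress=True)
def cloud(c):
    v,u=np.mgrid[:384,:512]; z=c["depth"]
    P=np.stack([(u-c["cx"])/c["fx"]*z,(v-c["cy"])/c["fy"]*z,z],-1)-c["t"]
    return (P@c["R"]),z>0
for n in("scene","top"):
    c=manip.camera(n); P,ok=cloud(c)
    reg=ok&(P[...,0]>.45)&(P[...,0]<.85)&(abs(P[...,1]-.05)<.1)
    b=P[reg&(P[...,2]>.062)&(P[...,2]<.082)&(P[...,0]>.7)]
    print(n,"boss",len(b),b.mean(0),b.min(0),b.max(0),(b.min(0)+b.max(0))/2)
    r=P[reg&(P[...,2]>.150)&(P[...,0]<.65)]
    print("ringtop",len(r)); 
    if len(r)>3:
        print(r.mean(0),r.min(0),r.max(0)); d=np.linalg.svd(r[:,:2]-r[:,:2].mean(0))[2][0]; print("bar dir",d,np.degrees(np.arctan2(d[1],d[0])))
        t=(r[:,:2]-r[:,:2].mean(0))@d; print("len",t.min(),t.max())
    w=manip.silhouettes(c,"rescue_hook")
    for s in w[:3]:
        print(round(s["p"],2),s["extent"],c["img"][s["pixels"]].mean(0))
    if n=="top":
        cv2.imwrite("pics/crop.png",cv2.resize(c["img"][100:250,200:360,::-1],(800,750))[:600] if 0 else cv2.resize(c["img"][110:235,200:360,::-1],(768,600),interpolation=cv2.INTER_CUBIC))
w=manip.camera("wrist"); print(w["mount"])
E
```

```text
scene boss 217 [0.7554 0.0781 0.0656] [0.7265 0.0466 0.062 ] [0.7832 0.1049 0.0752] [0.7548 0.0758 0.0686]
ringtop 132
[0.5571 0.0573 0.1601] [0.5473 0.0181 0.1505] [0.5656 0.0917 0.1655]
bar dir [-0.1029  0.9947] 95.90531994930271
len -0.039243543002194736 0.03450946198085581
0.91 [188.5, 176.9, 30.1, 30.8] [73.9685 64.2373 55.4649]
0.88 [126.8, 183.7, 47.2, 22.6] [136.3825  45.4802  28.106 ]
0.58 [227.0, 157.4, 38.4, 24.2] [165.2183  87.4894 102.9789]
top boss 190 [0.7515 0.0744 0.0665] [0.7237 0.0469 0.062 ] [0.7802 0.1004 0.078 ] [0.752  0.0737 0.07  ]
ringtop 110
[0.5527 0.0531 0.1627] [0.5445 0.0178 0.1526] [0.5607 0.0865 0.1675]
bar dir [ 0.0997 -0.995 ] -84.27950819594446
len -0.03385539162138391 0.035552083522897036
0.96 [302.4, 205.5, 38.7, 26.8] [130.3589  80.      88.9059]
0.79 [327.0, 105.0, 19.4, 38.8] [104.5201  30.8621  26.2385]
0.56 [296.7, 146.6, 36.1, 36.8] [51.125  48.1889 48.15  ]
[[-0.0003 -0.9625 -0.2712  0.0688]
 [ 1.     -0.0004  0.0001 -0.001 ]
 [-0.0002 -0.2712  0.9625 -0.1258]
 [ 0.      0.      0.      1.    ]]
```

View pics/crop.png

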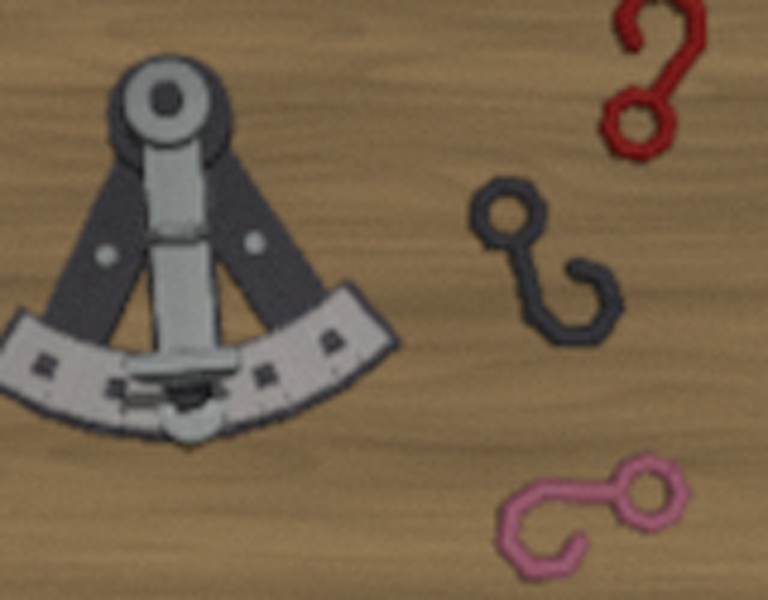

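The crop shows the dark grey hook at (545,265), beside the stand on its right (-y); pink (580,510) and red (650,80) are look-alikes. So the target hole is the right one, q = -0.262. I'll start moving, and test the sense of joint 6 first.

Emit:
move_arm(
  commands=[
    [[1, 0, 0, -0.04, 0, 0, 0.15], [1, 0, 0, -0.04, 0, 0, 0.15]],
  ],
  newtons=20,
)

```text
time_s: 1.75
position: [0.135, -0.5337, 0.2924]
eef_rot: [179.7, -0.0, 5.3]
ft_force: [-0.9, 0.2, -0.1]
grip_width: 0.0591
gripper_force: 0.0
```

```bash
cat >> h.py <<'E'
from scipy.spatial.transform import Rotation as Ro
PIV=np.array([.7535,.0748]); Y0=np.radians(5.6)
def goal(q,back,z,th,up=True,side=0.):
    """tool pose: TCP 'back' behind ring plane along tool axis, axis crossing ring plane at height z; arm angle q"""
    a=Y0-q; e=np.array([np.cos(a),np.sin(a),0]); k=np.array([0,0,1.]); s=np.array([-e[1],e[0],0])
    t=np.radians(th); zt=np.cos(t)*e-np.sin(t)*k
    yt=-s if up else s   # up: x points up
    xt=np.cross(yt,zt)
    p=np.r_[PIV,0]-.2*e+z*k-back*zt+side*s
    return p,np.c_[xt,yt,zt]
def rel(p,R,o=None):
    o=o or manip.get_obs(); r0=Ro.from_euler("xyz",o["eef_rot"],degrees=True)
    return np.round(np.r_[r0.inv().apply(p-np.array(o["position"])),(r0.inv()*Ro.from_matrix(R)).as_rotvec()],4)
def st():
    o=manip.get_obs(); print("t",round(o["time_s"],2),"p",np.round(o["position"],4),"rpy",np.round(o["eef_rot"],1),"q",np.round(o["q"],1),"F",np.round(o["ft_force"],1),"w",round(o["grip_width"],4),o["gripper_force"]); return o
E
python3 - <<'E'
from h import *
st()
for up in(True,False):
    p,R=goal(0,.09,.118,40,up); print(up,p,R[:,0],rel(p,R))
# waypoint: tool down, in front, high
for up in(True,False):
    p,R=goal(0,.0,.118,90,up); p=np.array([.45,.04,.30]); print("wp",up,rel(p,R))
E
```

```text
t 1.75 p [ 0.135  -0.5337  0.2924] rpy [179.7  -0.    5.3] q [-75.8   6.   16.2  99.9  -0.   98.9] F [-0.9  0.2 -0.1] w 0.0591 0.0
True [0.48583956 0.04855566 0.17585088] [0.63971984 0.06272508 0.76604444] [ 0.4033 -0.5478  0.1142  0.0068  0.8719 -0.0023]
False [0.48583956 0.04855566 0.17585088] [-0.63971984 -0.06272508 -0.76604444] [ 0.4033 -0.5478  0.1142  1.3257 -0.0103  2.8458]
wp True [ 0.3669 -0.5419 -0.01    0.005  -0.0008 -0.0048]
wp False [ 3.6690e-01 -5.4190e-01 -1.0000e-02 -1.2000e-03 -7.9000e-03  3.1368e+00]
```

Emit:
move_arm(
  commands=[
    [[1, 0.03, -0.05, -0.01, 0, 0, -0.15], [1, 0.06, -0.09, -0.01, 0, 0, -0.3], [1, 0.08, -0.12, -0.01, 0, 0, -0.45], [1, 0.11, -0.16, -0.01, 0, 0, -0.6], [1, 0.14, -0.2, -0.01, 0, 0, -0.75], [1, 0.17, -0.24, -0.01, 0, 0, -0.9], [1, 0.2, -0.28, -0.01, 0, 0, -1.05], [1, 0.22, -0.32, -0.01, 0, 0, -1.2], [1, 0.25, -0.36, -0.01, 0, 0, -1.35], [1, 0.27, -0.4, -0.01, 0, 0, -1.5]],
  ],
)

```text
time_s: 2.75
position: [0.3654, -0.1068, 0.2984]
eef_rot: [179.9, 0.0, 91.9]
ft_force: [0.8, -0.7, 0.0]
grip_width: 0.0
gripper_force: 0.0
```

```bash
python3 - <<'E'
from h import *
st()
p,R=goal(0,.0,.118,90,False); p=np.array([.45,.045,.28]); print("wp",rel(p,R))
p,R=goal(0,.09,.118,40,False); print(p,rel(p,R))
E
```

```text
t 2.75 p [ 0.3654 -0.1068  0.2984] rpy [179.9   0.   91.9] q [-16.3 -16.4  -3.9 102.4   0.   71.8] F [ 0.8 -0.7  0. ] w 0.0 0.0
wp [ 1.4890e-01  8.9700e-02  1.8500e-02  7.0000e-04  1.3000e-03 -1.6346e+00]
[0.48583956 0.04855566 0.17585088] [ 0.1512  0.1255  0.1227 -0.708  -0.6636 -1.52  ]
```

Emit:
move_arm(
  commands=[
    [[1, 0.03, 0.02, 0, 0, 0, -0.15], [1, 0.06, 0.04, 0, 0, 0, -0.3], [1, 0.09, 0.06, 0, 0, 0, -0.45], [1, 0.12, 0.08, 0, 0, 0, -0.6], [1, 0.149, 0.09, 0.005, 0, 0, -0.75], [1, 0.149, 0.09, 0.01, 0, 0, -0.9], [1, 0.149, 0.09, 0.018, 0, 0, -1.05], [1, 0.149, 0.09, 0.018, 0, 0, -1.2], [1, 0.149, 0.09, 0.018, 0, 0, -1.35], [1, 0.149, 0.09, 0.018, 0, 0, -1.5]],
  ],
)

```text
time_s: 3.75
position: [0.4506, 0.0427, 0.2803]
eef_rot: [180.0, 0.0, 177.9]
ft_force: [-0.1, -0.4, 0.1]
grip_width: 0.0003
gripper_force: 0.0
```

```bash
python3 - <<'E'
from h import *
st()
for th in (40,45):
  for b in (.09,.07):
    p,R=goal(0,b,.120,th,False); print(th,b,p,rel(p,R))
E
```

```text
t 3.75 p [0.4506 0.0427 0.2803] rpy [180.    0.  177.9] q [ 5.4 -7.5  1.5 98.9 -0.   7.5] F [-0.1 -0.4  0.1] w 0.0003 0.0
40 0.09 [0.48583956 0.04855566 0.17785088] [-0.035   0.0072  0.1025 -0.0587 -0.8709 -0.126 ]
40 0.07 [0.50108733 0.05005072 0.16499513] [-0.0502  0.0092  0.1154 -0.0587 -0.8709 -0.126 ]
45 0.09 [0.49111864 0.04907328 0.18363961] [-0.0403  0.0079  0.0967 -0.0528 -0.7838 -0.1276]
45 0.07 [0.50519328 0.05045331 0.16949747] [-0.0543  0.0098  0.1109 -0.0528 -0.7838 -0.1276]
```

Emit:
move_arm(
  commands=[
    [[1, 0, 0, 0, -0.01, -0.14, -0.02], [1, 0, 0, 0, -0.02, -0.28, -0.04], [1, 0, 0, 0.02, -0.03, -0.42, -0.06], [1, -0.01, 0.002, 0.04, -0.04, -0.56, -0.08], [1, -0.02, 0.004, 0.06, -0.05, -0.7, -0.1], [1, -0.03, 0.006, 0.08, -0.055, -0.84, -0.12], [1, -0.035, 0.007, 0.1025, -0.0587, -0.871, -0.126], [1, -0.035, 0.007, 0.1025, -0.0587, -0.871, -0.126], [1, -0.035, 0.007, 0.1025, -0.0587, -0.871, -0.126]],
  ],
)

```text
time_s: 4.65
position: [0.5127, 0.0509, 0.1795]
eef_rot: [-180.0, 48.8, -174.8]
ft_force: [0.1, 0.3, 0.7]
grip_width: 0.0001
gripper_force: 0.0
```

```bash
python3 - <<'E'
from h import *
np.set_printoptions(precision=4,suppress=True)
st()
p,R=goal(0,-.005,.120,40,False); print(p,rel(p,R))
w=manip.camera("wrist"); o=manip.get_obs(); R0=Ro.from_euler("xyz",o["eef_rot"],degrees=True).as_matrix()
print(w["fx"],w["cx"],w["cy"])
def wproj(X):
    M=np.linalg.inv(w["mount"]); c=M[:3,:3]@(R0.T@(np.array(X)-o["position"]))+M[:3,3]
    th=np.arctan2(np.hypot(*c[:2]),c[2]); d=c[:2]/np.hypot(*c[:2])*th*w["fx"]; return d+[w["cx"],w["cy"]]
e=np.array([np.cos(Y0),np.sin(Y0),0]); b=np.r_[PIV,0]-.2*e
im=w["img"][:,:,::-1].copy()
for k,z in dict(ring_middle=.118,finger_bar=.149,swing_end=.044).items():
    X=b+[0,0,z]; print(k,"pred",wproj(X),[(round(m["p"],2),np.round(m["point"],1)) for m in manip.mark_of(w,k)[:2]])
    cv2.circle(im,tuple(int(round(v)) for v in wproj(X)),3,(0,255,0),1)
print("tip",wproj(o["position"]+R0@[0,0,.017]), "goal tip", wproj(p+R0@[0,0,.017]))
cv2.imwrite("pics/w1.png",cv2.resize(im,(800,600)))
E
```

```text
t 4.65 p [0.5127 0.0509 0.1795] rpy [-180.    48.8 -174.8] q [  6.  -48.5 -51.1  38.7  -0.6   0.5] F [0.1 0.3 0.7] w 0.0001 0.0
[0.5583 0.0557 0.1168] [ 0.0169  0.0006  0.0758 -0.0058 -0.0214 -0.0045]
297.3186396354542 251.17973238337257 188.43909032645018
ring_middle pred [250.562  177.4755] [(0.38, array([247.6, 100.5]))]
finger_bar pred [250.5002 220.1782] [(0.62, array([246.3, 222.6]))]
swing_end pred [250.7011  97.6102] [(0.94, array([248.9,  97.6]))]
tip [249.3476 239.9123] goal tip [250.6648 173.0749]
```

View pics/w1.png

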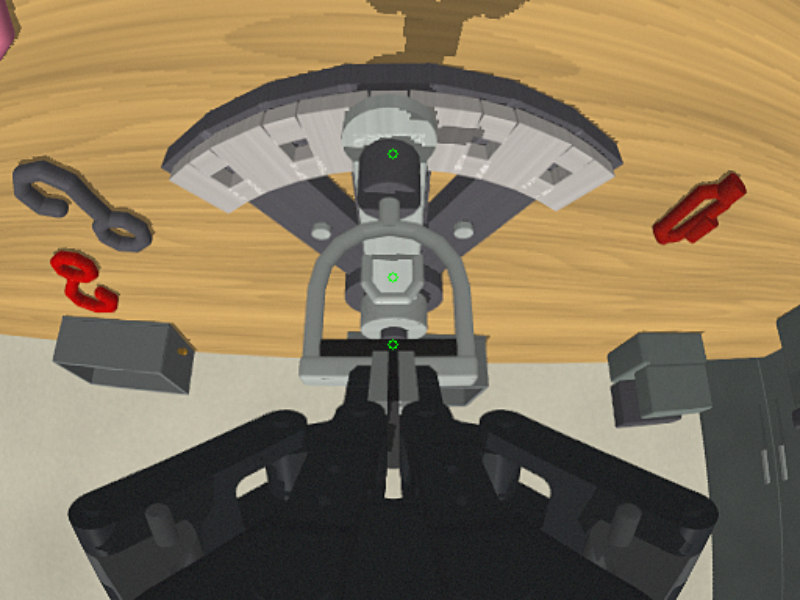

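The ring stands dead ahead: bar at (390,346), ring middle at about (392,285), fingertips at (393,385), all lined up within about 2 mm. Joint 2 is near its limit here. I'll lower straight down first, then enter.

Emit:
move_arm(
  commands=[
    [[1, 0.005, 0, 0.006, 0, 0, 0], [1, 0.01, 0, 0.012, 0, 0, 0], [1, 0.015, 0, 0.018, 0, 0, 0], [1, 0.015, 0, 0.018, 0, 0, 0]],
  ],
)

```text
time_s: 5.25
position: [0.5159, 0.0512, 0.1528]
eef_rot: [-180.0, 48.6, -174.8]
ft_force: [0.2, -0.2, -0.2]
grip_width: -0.0002
gripper_force: 0.0
```

```bash
python3 - <<'E'
from h import *
st()
for th in(40,42,45):
    p,R=goal(0,-.005,.120,th,False); print(th,p,rel(p,R))
E
```

```text
t 5.25 p [0.5159 0.0512 0.1528] rpy [-180.    48.6 -174.8] q [  6.  -47.7 -53.6  35.5  -0.6   0.5] F [ 0.2 -0.2 -0.2] w -0.0002 0.0
40 [0.55826646 0.05565718 0.11678606] [-0.0011  0.0006  0.0558 -0.0057 -0.0242 -0.0045]
42 [0.55815251 0.05564601 0.11665435] [-0.0009  0.0006  0.0558 -0.0056  0.0107 -0.0046]
45 [0.55797318 0.05562843 0.11646447] [-0.0007  0.0006  0.0558 -0.0055  0.063  -0.0047]
```

Emit:
move_arm(
  commands=[
    [[1, 0, 0.001, 0.01, 0, 0, 0], [1, 0, 0.001, 0.02, 0, 0, 0], [1, 0, 0.001, 0.03, 0, 0, 0], [1, 0, 0.001, 0.04, 0, 0, 0], [1, 0, 0.001, 0.05, 0, 0, 0], [1, 0, 0.001, 0.056, 0, 0, 0], [1, 0, 0.001, 0.056, 0, 0, 0]],
  ],
)

```text
time_s: 5.95
position: [0.5584, 0.0561, 0.1168]
eef_rot: [-180.0, 48.7, -174.8]
ft_force: [0.2, -0.0, 0.6]
grip_width: -0.0001
gripper_force: 0.0
```

```bash
python3 - <<'E'
from h import *
st()
w=manip.camera("wrist"); s=manip.camera("scene")
x,y=[int(v) for v in proj(s,[.555,.055,.12])]
a=cv2.resize(w["img"][130:350,140:370,::-1],(400,382)); b=cv2.resize(s["img"][y-45:y+45,x-47:x+47,::-1],(400,382))
cv2.imwrite("pics/w2.png",np.hstack([a,b]))
E
```

```text
t 5.95 p [0.5584 0.0561 0.1168] rpy [-180.    48.7 -174.8] q [  6.1 -37.9 -53.2  26.   -0.7   0.6] F [ 0.2 -0.   0.6] w -0.0001 0.0
```

View pics/w2.png

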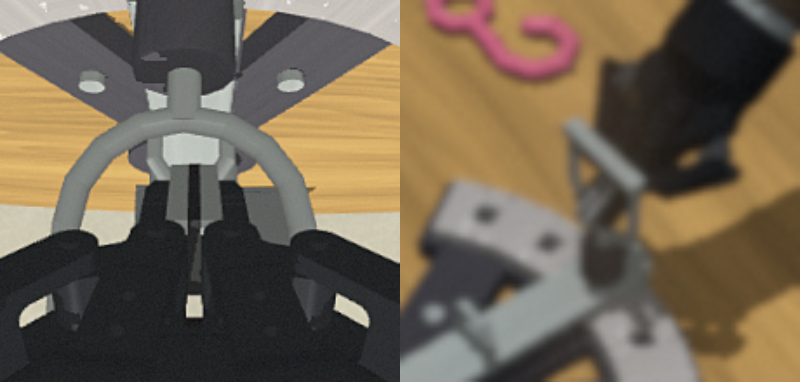

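The left half shows the fingertips through the ring under the bar and centred, with the ring sides at (70,210) and (300,210). The right half confirms the tips came through. Raising straight up now.

Emit:
move_arm(
  commands=[
    [[1, -0.003, 0, -0.0026, 0, 0, 0], [1, -0.006, 0, -0.0053, 0, 0, 0], [1, -0.009, 0, -0.0079, 0, 0, 0], [1, -0.0105, 0, -0.0092, 0, 0, 0], [1, -0.012, 0, -0.0106, 0, 0, 0], [1, -0.0135, 0, -0.0119, 0, 0, 0], [1, -0.015, 0, -0.0132, 0, 0, 0], [1, -0.015, 0, -0.0132, 0, 0, 0]],
  ],
)

```text
time_s: 6.85
position: [0.5578, 0.0561, 0.1376]
eef_rot: [-180.0, 48.7, -174.8]
ft_force: [-6.2, -2.0, -6.8]
grip_width: 0.0002
gripper_force: 4.9
```

```bash
cat >> h.py <<'E'
def bar(cams=("scene",)):
    for n in cams:
        c=manip.camera(n); v,u=np.mgrid[:384,:512]; z=c["depth"]
        P=(np.stack([(u-c["cx"])/c["fx"]*z,(v-c["cy"])/c["fy"]*z,z],-1)-c["t"])@c["R"]
        r=P[(z>0)&(P[...,2]>.150)&(P[...,0]>.5)&(P[...,0]<.62)&(abs(P[...,1]-.03)<.09)]
        g=c["img"][(z>0)&(P[...,2]>.150)&(P[...,0]>.5)&(P[...,0]<.62)&(abs(P[...,1]-.03)<.09)].mean(1)
        r=r[g>75]
        if len(r): print(n,len(r),"mean",np.round(r.mean(0),4),"z95",np.round(np.percentile(r[:,2],[50,90]),4),"y",np.round([r[:,1].min(),r[:,1].max()],4))
        m=manip.mark_of(c,"finger_bar"); m and print("  bar",round(m[0]["p"],2),np.round(m[0]["point"],1))
E
python3 - <<'E'
from h import *
st(); bar(("scene","top"))
E
```

```text
t 6.85 p [0.5578 0.0561 0.1376] rpy [-180.    48.7 -174.8] q [  6.1 -38.8 -51.4  28.8  -0.7   0.6] F [-6.2 -2.  -6.8] w 0.0002 4.857651963829994
scene 187 mean [0.5497 0.0522 0.1713] z95 [0.1724 0.1772] y [-0.0098  0.0997]
top 105 mean [0.5526 0.055  0.1745] z95 [0.1747 0.1772] y [0.0175 0.1043]
```

Emit:
move_arm(
  commands=[
    [[1, -0.0012, 0, -0.001, 0, 0, 0], [1, -0.0024, 0, -0.002, 0, 0, 0], [1, -0.0024, 0, -0.002, 0, 0, 0]],
  ],
)

```text
time_s: 7.35
position: [0.5578, 0.0561, 0.1406]
eef_rot: [-180.0, 48.7, -174.8]
ft_force: [-6.3, -1.2, -8.1]
grip_width: -0.0
gripper_force: 5.1
```

```bash
python3 - <<'E'
from h import *
o=st(); bar(("top",))
z0=o["position"][2]
# swing poses: TCP ahead of ring plane 5 mm along arm, rotated with the arm
P0=np.array(o["position"]); r0=Ro.from_euler("xyz",o["eef_rot"],degrees=True)
for q in np.array([-.03,-.08,-.13,-.18,-.22,-.25,-.262,-.28]):
    W=Ro.from_euler("z",-q); p=np.r_[PIV,0]+W.apply(P0-np.r_[PIV,0]); print(q,p.round(4),rel(p,(W*r0).as_matrix(),o))
E
```

```text
t 7.35 p [0.5578 0.0561 0.1406] rpy [-180.    48.7 -174.8] q [  6.1 -38.9 -51.1  29.2  -0.7   0.6] F [-6.3 -1.2 -8.1] w -0.0 5.1304493844509125
top 102 mean [0.553  0.0544 0.1778] z95 [0.178  0.1808] y [0.0174 0.099 ]
-0.03 [0.5584 0.0502 0.1406] [-0.0001 -0.0059  0.0001 -0.0225 -0.     -0.0198]
-0.08 [0.5599 0.0405 0.1406] [-0.0005 -0.0157  0.0005 -0.0601 -0.     -0.0528]
-0.13 [0.5619 0.0308 0.1406] [-0.0012 -0.0255  0.0013 -0.0976 -0.     -0.0859]
-0.18 [0.5643 0.0213 0.1406] [-2.200e-03 -3.520e-02  2.500e-03 -1.352e-01 -1.000e-04 -1.189e-01]
-0.22 [0.5666 0.0138 0.1406] [-3.300e-03 -4.290e-02  3.700e-03 -1.652e-01 -1.000e-04 -1.453e-01]
-0.25 [0.5685 0.0082 0.1406] [-4.200e-03 -4.860e-02  4.800e-03 -1.877e-01 -1.000e-04 -1.651e-01]
-0.262 [0.5693 0.006  0.1406] [-4.600e-03 -5.090e-02  5.200e-03 -1.967e-01 -1.000e-04 -1.730e-01]
-0.28 [0.5706 0.0027 0.1406] [-5.200e-03 -5.430e-02  6.000e-03 -2.102e-01 -1.000e-04 -1.849e-01]
```

Emit:
move_arm(
  commands=[
    [[1, -0.0001, -0.006, 0.0001, -0.0225, 0, -0.02], [1, -0.0003, -0.011, 0.0003, -0.042, 0, -0.037], [1, -0.0005, -0.0157, 0.0005, -0.06, 0, -0.053], [1, -0.0008, -0.0206, 0.0009, -0.079, 0, -0.069], [1, -0.0012, -0.0255, 0.0013, -0.0976, 0, -0.086], [1, -0.0017, -0.0304, 0.0019, -0.116, 0, -0.102], [1, -0.0022, -0.0352, 0.0025, -0.135, 0, -0.119], [1, -0.0022, -0.0352, 0.0025, -0.135, 0, -0.119]],
  ],
)

```text
time_s: 8.25
position: [0.5643, 0.0204, 0.1401]
eef_rot: [-180.0, 48.6, -164.5]
ft_force: [-8.2, -1.8, -7.6]
grip_width: 0.0
gripper_force: 5.5
```

```bash
python3 - <<'E'
from h import *
o=st(); bar(("top","scene"))
w=manip.camera("wrist"); s=manip.camera("scene")
x,y=[int(v) for v in proj(s,[.565,.025,.1])]
a=cv2.resize(w["img"][:300,100:420,::-1],(400,375)); b=cv2.resize(s["img"][y-60:y+60,x-64:x+64,::-1],(400,375))
cv2.imwrite("pics/w3.png",np.hstack([a,b]))
E
```

```text
t 8.25 p [0.5643 0.0204 0.1401] rpy [-180.    48.6 -164.5] q [ -5.1 -35.9 -49.2  30.   15.3 -13.9] F [-8.2 -1.8 -7.6] w 0.0 5.486176237463951
top 106 mean [0.5587 0.0169 0.1773] z95 [0.1773 0.1798] y [-0.0504  0.0604]
  bar 0.17 [388.7 212.2]
scene 204 mean [0.555  0.0147 0.1754] z95 [0.1754 0.1919] y [-0.0508  0.0561]
  bar 0.71 [271.1 226.4]
```

View pics/w3.png

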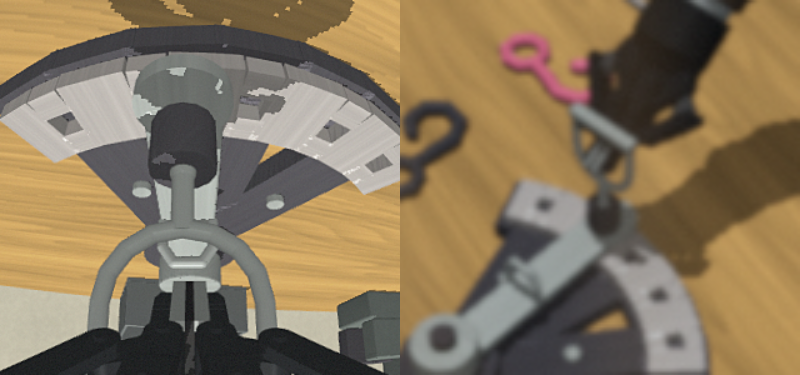

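The ring follows the finger. The arm (190,110) is now just short of the right-hand hole, with the outer right hole at (68,120) and the middle hole at (258,105). I'll swing on to the neighbouring hole and then lower.

```bash
python3 - <<'E'
from h import *
o=manip.get_obs(); P0=np.array(o["position"]); r0=Ro.from_euler("xyz",o["eef_rot"],degrees=True)
for dq in [-.04,-.06,-.075,-.09,-.1]:
    W=Ro.from_euler("z",-dq)
    for dz in (0,-.012):
        p=np.r_[PIV,0]+W.apply(P0-np.r_[PIV,0])+[0,0,dz]; print(dq,dz,p.round(4),rel(p,(W*r0).as_matrix(),o))
E
```

```text
-0.04 0 [0.5665 0.0133 0.1402] [-0.0001 -0.0079  0.0002 -0.03   -0.     -0.0264]
-0.04 -0.012 [0.5665 0.0133 0.1282] [ 0.0089 -0.0079  0.0081 -0.03   -0.     -0.0264]
-0.06 0 [0.5678 0.0096 0.1402] [-0.0003 -0.0118  0.0003 -0.045  -0.     -0.0397]
-0.06 -0.012 [0.5678 0.0096 0.1282] [ 0.0087 -0.0118  0.0083 -0.045  -0.     -0.0397]
-0.075 0 [0.5688 0.0068 0.1402] [-0.0004 -0.0147  0.0005 -0.0563 -0.0001 -0.0496]
-0.075 -0.012 [0.5688 0.0068 0.1282] [ 0.0086 -0.0147  0.0084 -0.0563 -0.0001 -0.0496]
-0.09 0 [0.5698 0.004  0.1402] [-0.0006 -0.0177  0.0007 -0.0675 -0.0001 -0.0595]
-0.09 -0.012 [0.5698 0.004  0.1282] [ 0.0084 -0.0177  0.0087 -0.0675 -0.0001 -0.0595]
-0.1 0 [0.5706 0.0022 0.1402] [-0.0008 -0.0196  0.0009 -0.075  -0.0001 -0.0661]
-0.1 -0.012 [0.5706 0.0022 0.1282] [ 0.0083 -0.0196  0.0088 -0.075  -0.0001 -0.0661]
```

Emit:
move_arm(
  commands=[
    [[1, -0.0001, -0.0079, 0.0002, -0.03, 0, -0.0264], [1, -0.0004, -0.0147, 0.0005, -0.056, 0, -0.0496], [1, -0.0004, -0.015, 0.0005, -0.057, 0, -0.0505], [1, -0.0004, -0.015, 0.0005, -0.057, 0, -0.0505], [1, 0.0026, -0.015, 0.0031, -0.057, 0, -0.0505], [1, 0.0056, -0.015, 0.0058, -0.057, 0, -0.0505], [1, 0.0086, -0.015, 0.0084, -0.057, 0, -0.0505], [1, 0.0106, -0.015, 0.0102, -0.057, 0, -0.0505], [1, 0.0106, -0.015, 0.0102, -0.057, 0, -0.0505]],
  ],
)

```text
time_s: 9.45
position: [0.5691, 0.0065, 0.1258]
eef_rot: [-179.9, 48.7, -160.1]
ft_force: [-8.0, -2.4, -6.1]
grip_width: -0.0
gripper_force: 5.3
```

```bash
python3 - <<'E'
from h import *
o=st(); bar(("top","scene"))
w=manip.camera("wrist"); s=manip.camera("top")
x,y=[int(v) for v in proj(s,[.6,.025,.06])]
a=cv2.resize(w["img"][:300,100:420,::-1],(400,375)); b=cv2.resize(s["img"][y-45:y+45,x-48:x+48,::-1],(400,375))
cv2.imwrite("pics/w4.png",np.hstack([a,b]))
E
```

```text
t 9.45 p [0.5691 0.0065 0.1258] rpy [-179.9   48.7 -160.1] q [ -9.2 -32.5 -48.6  29.   21.3 -20.1] F [-8.  -2.4 -6.1] w -0.0 5.321260616183281
top 104 mean [0.5639 0.0038 0.1635] z95 [0.1635 0.166 ] y [-0.0298  0.0462]
scene 169 mean [ 0.5591 -0.0016  0.1648] z95 [0.1614 0.1779] y [-0.0585  0.0392]
  bar 0.37 [256.5 193.3]
```

View pics/w4.png

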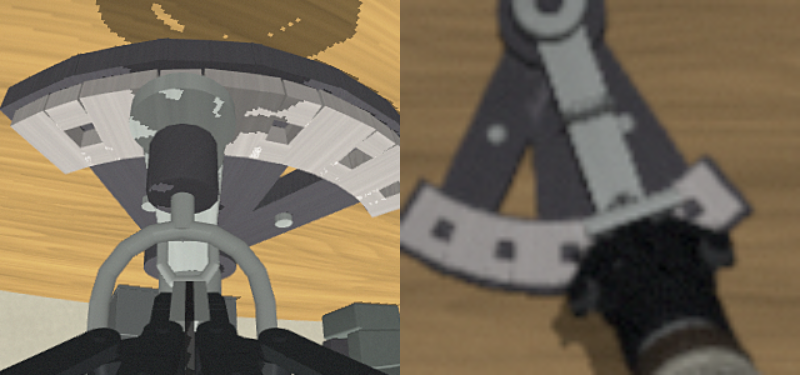

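The pin has followed the finger down, with the ring top at 0.1635 against about 0.163 at home, so it's in the hole. The top view shows the arm over the hole between the outer right hole (690,208) and the middle hole (572,252). Lowering further to free the bar.

Emit:
move_arm(
  commands=[
    [[1, 0.003, 0, 0.0026, 0, 0, 0], [1, 0.006, 0, 0.0053, 0, 0, 0], [1, 0.008, 0, 0.007, 0, 0, 0], [1, 0.008, 0, 0.007, 0, 0, 0]],
  ],
)

```text
time_s: 10.15
position: [0.57, 0.007, 0.1169]
eef_rot: [-179.8, 48.9, -160.0]
ft_force: [-0.5, -0.3, -0.6]
grip_width: -0.0002
gripper_force: 0.0
```

```bash
python3 - <<'E'
from h import *
st(); bar(("top",))
E
```

```text
t 10.15 p [0.57   0.007  0.1169] rpy [-179.8   48.9 -160. ] q [ -9.1 -32.1 -49.5  27.5  21.4 -20.1] F [-0.5 -0.3 -0.6] w -0.0002 0.0
top 104 mean [0.5644 0.0033 0.1626] z95 [0.1624 0.1656] y [-0.0299  0.0437]
```

Emit:
move_arm(
  commands=[
    [[1, 0, 0, -0.01, 0, 0, 0], [1, 0, 0, -0.02, 0, 0, 0], [1, 0, 0, -0.03, 0, 0, 0], [1, 0, 0, -0.04, 0, 0, 0], [1, 0, 0, -0.05, 0, 0, 0], [1, 0, 0, -0.06, 0, 0, 0], [1, 0, 0, -0.065, 0, 0, 0], [1, 0, 0, -0.065, 0, 0, 0]],
  ],
)

```text
time_s: 11.05
position: [0.5235, -0.0098, 0.16]
eef_rot: [-179.8, 48.8, -160.0]
ft_force: [0.5, -0.2, 0.4]
grip_width: 0.0001
gripper_force: 0.0
```

```bash
python3 - <<'E'
from h import *
o=st(); p=np.array(o["position"])+[-.03,0,.12]; print(rel(p,Ro.from_euler("xyz",o["eef_rot"],degrees=True).as_matrix(),o))
E
```

```text
t 11.05 p [ 0.5235 -0.0098  0.16  ] rpy [-179.8   48.8 -160. ] q [-13.2 -41.1 -49.1  38.2  24.1 -23.2] F [ 0.5 -0.2  0.4] w 0.0001 0.0
[-0.0718  0.0099 -0.1002  0.      0.      0.    ]
```

Emit:
move_arm(
  commands=[
    [[1, -0.015, 0, -0.014, 0, 0, 0], [1, -0.03, 0, -0.028, 0, 0, 0], [1, -0.045, 0, -0.041, 0, 0, 0], [1, -0.06, 0, -0.055, 0, 0, 0], [1, -0.075, 0, -0.068, 0, 0, 0], [1, -0.085, 0, -0.077, 0, 0, 0], [1, -0.085, 0, -0.077, 0, 0, 0], [1, -0.085, 0, -0.077, 0, 0, 0]],
  ],
)

```text
time_s: 11.85
position: [0.5217, -0.01, 0.2726]
eef_rot: [-179.9, 48.7, -160.1]
ft_force: [-1.1, -0.4, -0.8]
grip_width: -0.0
gripper_force: 0.0
```

```bash
python3 - <<'E'
from h import *
st(); 
c=manip.camera("top"); s=manip.camera("scene")
v,u=np.mgrid[:384,:512]
for c in(c,s):
    z=c["depth"]; P=(np.stack([(u-c["cx"])/c["fx"]*z,(v-c["cy"])/c["fy"]*z,z],-1)-c["t"])@c["R"]
    r=P[(z>0)&(P[...,2]>.150)&(P[...,2]<.2)&(np.hypot(P[...,0]-.5663,P[...,1]-.0044)<.05)]
    print(len(r), r.mean(0) if len(r) else "", np.percentile(r[:,2],90) if len(r) else "")
    m=r.mean(0)[:2]-PIV; print("q est",Y0-np.arctan2(-m[1],-m[0]))
x,y=[int(k) for k in proj(s,[.6,.04,.08])]
cv2.imwrite("pics/w5.png",cv2.resize(s["img"][y-75:y+75,x-100:x+100,::-1],(800,600)))
E
```

```text
t 11.85 p [ 0.5217 -0.01    0.2726] rpy [-179.9   48.7 -160.1] q [-13.3 -40.5 -36.3  50.6  24.2 -23.3] F [-1.1 -0.4 -0.8] w -0.0 0.0
109 [0.56478335 0.00241091 0.16249316] 0.16497095545395488
q est -0.26853847578050016
133 [0.56851466 0.00711266 0.15967076] 0.1632356902034
q est -0.2530361276807034
```

View pics/w5.png

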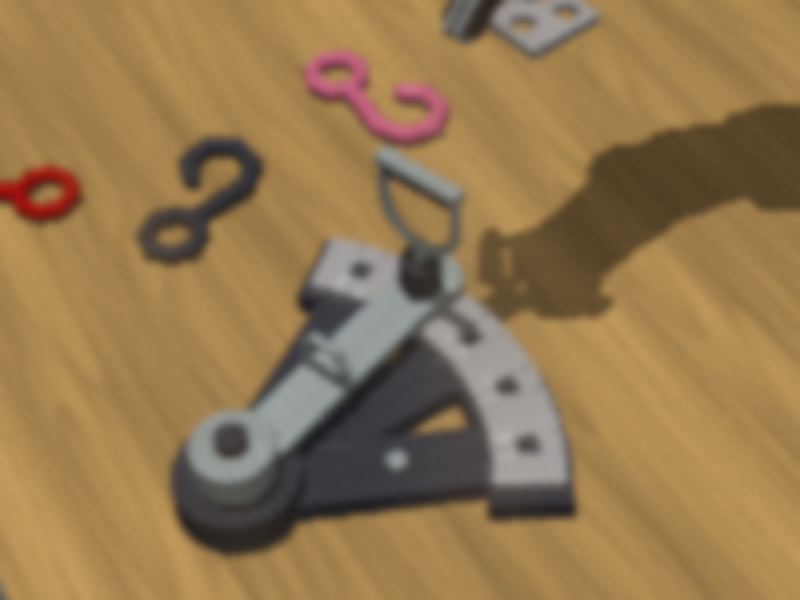

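The arm stands one hole to the right: the pin and housing are at (420,270), with the outer hole at (362,270) and the middle hole at (468,330) both free. The ring top is at its home height (0.1597–0.1625 against 0.1601–0.1627 at the start), the hook at (200,200) is untouched, and the gripper is clear.

```bash
python3 -c "
from h import *
print(manip.hand_in())"
```

```text
the job is handed in; nothing more can be done
None
```

The anchor arm is now one hole to the right, on the dark grey rescue hook's side, with the pin home by the depth readings. No gear was seen to move, the gripper is clear, and the job is handed in (no verdict was returned).

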